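# Lock the battery-bay cover of a field water analyser with its two quarter-turn fasteners

## Robot

A 7-joint arm with a two-finger parallel gripper is mounted at the origin on the work surface. World frame = base frame: x ahead of the robot, y to its left, z up, the work surface at z = 0. Lengths are in mm, angles in rad, forces in N, time in s.
With the tool pointing down it reaches from about 350 to 900 mm from the base axis. Payload 8.1 kg.
Tool frame: the origin (TCP) lies on the front face of the gripper's body, between the roots of the fingers; the fingertips stand r.tip_extent ahead of it and the grasp point (between the pads) lies 54 mm ahead of it (r.tip_extent is the distance from the TCP to the fingertips, in mm); z points along the fingers, y is the line along which they close (so a half turn about z gives the same grasp; the last joint's range is limited). The gripper opens to 85 mm and grips with 20 to 120 N. Pads are 22 mm wide; open, the fingers measure 114 mm over their backs; the gripper's body (76 mm by 85 mm) begins 54 mm behind the grasp point. The pads swing forward as they close: fully open they stand 13 mm farther back than shut.
Start: joints at [-1.394, 0.434, 0.025, 1.573, -0.012, 1.134, -0.075], TCP at [172.628, 600.697, 303.923] pointing down, gripper open.
Joint ranges: [-2.62, 2.62], [-0.44, 2.09], [-1.27, 1.32], [0.08, 2.57], [-1.32, 4.46], [0.12, 2], [-2.74, 2.74]. Speed limits (rad/s): [2.22, 2.22, 3.01, 3.01, 3.14, 3.14, 3.14].

## Interface

Orientations are given as a unit quaternion [w, x, y, z].
In Python, from cell import r, gripper_to, planner, imaging gives the robot as it stands. Calls block until the motion is done:
- r.move_to(position, orientation): joint-space move of the TCP to a pose.
- r.move_l(position, attitude=None, rate=150, f_stop=None): straight line of the TCP; attitude=None keeps the orientation; rate is the mean speed in mm/s. With f_stop (N) it stops when the force on the tool has changed by that much, and returns True; else False.
- r.goto_joints(angles): joint-space move.
- gripper_to(opening, strength=None): finger opening in mm; strength is the grip in N (None keeps the last); returns when the fingers have stopped.
- r.hold(seconds).
- planner.ik(position, orientation): joint angles nearest the present ones, or None.
- imaging.get_image(name): name is "side" or "top"; returns a dict with "pixels" (420x560x3 uint8, red, green, blue), "fov_y" (degrees; the focal length in pixels is half the picture's height over the tangent of half this angle, whatever the lens; pixels are square), "cx", "cy" (the principal point, pixels), "dist_coeffs" ([k1, k2, p1, p2, k3] as OpenCV has them; the pictures are not rectified), "R" (3x3) and "t" (3): a world point X has camera coordinates R X + t. Camera axes: x right, y down, z forward; pixel columns grow to the right and rows downward; lengths in mm; the calibration is good to about 2 mm. A picture is of the moment at which its call begins. There is no depth.
A pose or a line that the arm cannot do raises r.IKError and nothing moves.
- r.finish_job(): hands the job in; it is judged then, once.
Trained networks look in the newest picture that a camera, given by its name, has taken for a name from the list of things; names that differ only in an ending like _2 or _b are one class to them, and where a whole thing is asked for, a point or a joint stands for the part that bears it (a point fixed in the world has none). Each returns a list of dicts, best first, with "p" (0 to 1); they miss things now and then, are a little off and sometimes report something else, mostly with a low value. They report only what shows in the picture. A call takes as long as a camera call.
- imaging.trace(camera, name): "region" (420x560 bool, what is visible of it) and "bbox" ([left, top, right, bottom] in pixels, round what is visible of it).
Readings, each from a call of its own:
- r.current_t(): time.
- r.current_joint_pos(): joint angles.
- r.current_qvel(): joint speeds.
- r.current_joint_torque(): joint torques, N m.
- r.current_tool_pos(): TCP position.
- r.current_tool_rot(): TCP orientation.
- r.current_contact_force(): force on the tool from outside, world axes, zero at the start.
- r.current_ft_torque(): the same for the moment, N m.
- r.current_width(): finger opening in mm.
- r.current_grasp_force(): force on a finger pad.
Only numpy, scipy, OpenCV 4.12 (cv2) and the standard library are available. Lean on these libraries where they do the work, as an engineer would, in place of code of your own. Each camera call takes 0.05 s, during which the arm holds its last target. There are 200 camera calls.

## Task

The white battery-bay cover on top of the grey water analyser is standing ajar on its springy seal. At each of its two yellow quarter-turn fasteners set your fingertips in the slot, press the cover down flush and turn the fastener clockwise to its stop, so that both end up locked and the cover stays shut when you take your hand away. Do not pull the cover up, and leave the vials, bottle, beaker and carton standing around where they are: nothing is to be picked up.

Things in the scene. Friction and masses are not known exactly. Their poses are not given: they have to be found in the camera images.
- analyser: Grey instrument fixed to the table, 250 (x) x 280 (y) mm. Origin: centre of its underside, on the table; x from its front (fastener side) to its rear console, y to its left, z up. Cover shut: top face 124 mm up, fastener axes at x -78, y +70 (left) and y -70 (right) mm. The console, 106 mm or more behind those axes, rises to 165 mm.
- cover (a joint): Angle (rad) of the white cover, hinged at its rear edge 106 mm behind the fastener axes, 121 mm up. 0 = flush; grows as the front edge rises. A springy seal holds it about 0.09 open (fasteners about 10 mm higher, leaning 0.09). About 6 N down on a fastener brings it flush, on a firm stop; unlocked it springs up again.
- fastener_left (a joint): Angle (rad) of the left (+y) fastener. 0 = open, slot parallel to the analyser's front edge; 1.571 = locked, at its stop, slot front to back. Grows clockwise seen from above. Starts at 0 to 0.5. Friction 0.06 Nm; stays where left. At about 0.7 its cam meets the case's lip: with the cover within 4 mm of flush it runs under and holds the cover down; else it jams there.
- fastener_right (a joint): Angle (rad) of the right (-y) fastener, the same in every way.
- slot_left (a point): Centre of the left slot's floor, on the turning axis, 126 mm up with the cover shut; y along the slot, z up the axis. Yellow disc 62 mm across with a slot 28 wide, 62 long, 10 mm deep, in a fixed black collar (inner 65, outer 74): it turns only from inside the slot. Two fingertips some 25 mm apart along the slot turn it after about 0.15 rad of play; thin shut ones at the centre just spin.
- slot_right (a point): The same for the right fastener.
- vial_deck_mid (a point): Glass vial with black cap, 25 mm across, 55 mm high, standing on the analyser's console deck; this point is half-way up. Leave alone.
- vial_a_mid (a point): Vial like it, on the table left of the analyser. Leave alone.
- vial_b_mid (a point): Vial like it, on the table right of the analyser. Leave alone.
- bottle_mid (a point): Sample bottle, 64 mm across, 150 mm high, left of the analyser; point half-way up. Leave alone.
- beaker_mid (a point): Glass beaker, 72 mm across, 85 mm high, right of the analyser; point half-way up. Leave alone.
- carton_mid (a point): Long white carton 50 x 210 x 45 mm lying on the table near the robot, to its right; its centre. Leave alone.

How it is judged (in metres and radians):
On the way, in this order (a step that is already met when the one before it is completed fails the run):
1. one fastener is turned home with the cover flush (value of joint cover below 0.025 rad and value of joint any of fastener_left, fastener_right above 1.35 rad), for 0.1 s.
2. both fasteners are turned home with the cover flush (value of joint cover below 0.025 rad and value of joint each of fastener_left, fastener_right above 1.35 rad), for 0.1 s.
At the end, for the whole second after the job is handed in: both fasteners stand locked, within 0.22 rad (13 degrees) of their stop, and the cover stays shut by itself, less than 0.025 rad (2.7 mm at the fasteners) from flush (all of step 2); the robot touches nothing.
It fails at once if the cover is pulled up instead of pressed down (over 0.2 rad open) (value of joint cover above 0.2 rad).
It fails at once if a vial, the bottle, the beaker or the carton is picked up, knocked or shifted by more than 15 mm (distance of any of vial_deck_mid, vial_a_mid, vial_b_mid, bottle_mid, beaker_mid, carton_mid from where it was at the start of the episode above 0.015 m).
It also fails if it takes over 54 s, if anything falls off the work surface, if the arm or the gripper's body presses on something with over 40 N, if the wrist force passes 120 N, or if a joint passes its speed limit or range.

## Working session

There is one attempt and no reset: what is moved stays moved. The work goes in short steps, each a Python script; the robot and the scene stay as the last script left them, time stands still between calls to the robot, and variables do not carry over. Pictures are saved under pics/ and viewed, at most 10 in all, crops included, and the job is handed in when it is done.

```bash
mkdir -p pics; ls; python3 - <<'E'
from cell import r, gripper_to, planner, imaging
import cv2
for n in ("side","top"):
    im=imaging.get_image(n)
    cv2.imwrite(f"pics/{n}0.png",im["pixels"][:,:,::-1])
    print(n,im["fov_y"],im["cx"],im["cy"],im["dist_coeffs"],im["R"],im["t"])
    for t in ("fastener_left","analyser","cover"):
        for d in imaging.trace(n,t): print(t,d["p"],d["bbox"],d["region"].sum())
print(r.tip_extent,r.current_tool_rot(),r.current_t(),r.current_width())
E
```

```text
pics
side 55.997701397425516 278.8076538638801 208.22646109122897 [0.02224527 0.         0.         0.         0.        ] [[-0.98348758 -0.18086153  0.00642616]
 [-0.13871203  0.7305298  -0.66864428]
 [ 0.11623753 -0.65849473 -0.74355466]] [ 518.86571081  192.52972642 1059.95201911]
fastener_left 0.73 [235.3, 245.7, 258.6, 268.3] 429
analyser 0.57 [155.3, 172.4, 289.2, 309.3] 12142
analyser 0.4 [223.4, 173.0, 251.8, 194.3] 400
cover 0.62 [200.1, 194.9, 288.5, 286.6] 4852
cover 0.26 [257.0, 202.9, 272.7, 218.2] 335
cover 0.16 [235.6, 243.8, 260.4, 264.3] 420
top 57.20752913055157 283.5728965411576 210.3104111855009 [0.02723469 0.         0.         0.         0.        ] [[ 0.01071184 -0.99991212 -0.00781089]
 [-0.98298756 -0.00909752 -0.1834467 ]
 [ 0.18335952  0.00964306 -0.98299863]] [ -25.31103683  533.76524152 1223.97848513]
fastener_left 0.57 [226.5, 181.9, 249.3, 198.6] 301
analyser 0.78 [217.1, 122.6, 308.7, 219.2] 7509
cover 0.58 [214.9, 158.0, 305.6, 211.2] 3821
72.6 [ 2.75307382e-07  1.39487797e-01  9.90223786e-01 -8.46627554e-05] 0.4 84.98165627416766
```

View pics/side0.png

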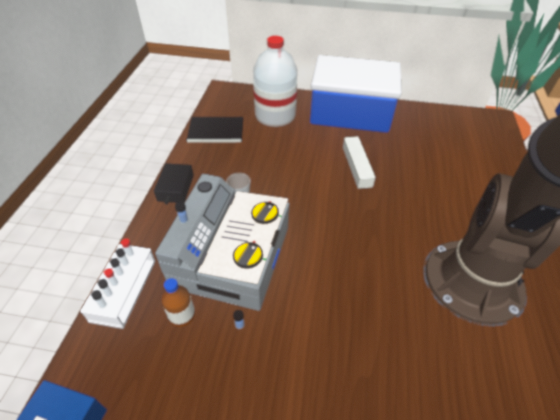

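View pics/top0.png

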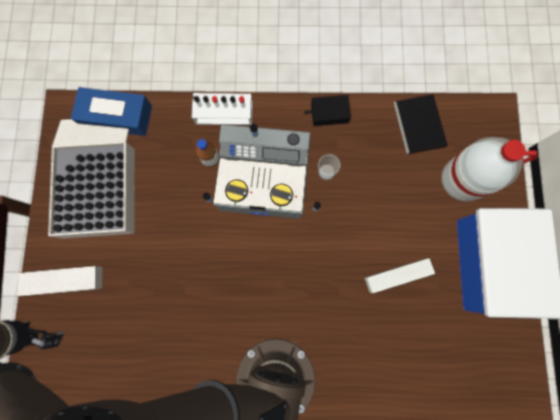

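Side view: the yellow fasteners are near (248,254) and (265,211). In the top view they are near (236,190) on the left and (282,195) on the right. The robot base is at the bottom of the top view, and the carton is at (400,275). Next I'll triangulate the discs and look at the slots.

```bash
cat > vis.py <<'E'
from cell import r, gripper_to, planner, imaging
import cv2, numpy as np
def cam(n):
    im=imaging.get_image(n)
    f=im["pixels"].shape[0]/2/np.tan(np.radians(im["fov_y"]/2))
    im["K"]=np.array([[f,0,im["cx"]],[0,f,im["cy"]],[0,0,1]])
    im["P"]=np.c_[im["R"],im["t"]]; im["D"]=np.array(im["dist_coeffs"]); return im
def und(im,p): return cv2.undistortPoints(np.array(p,float).reshape(-1,1,2),im["K"],im["D"])[:,0]
def ray_z(im,p,z):
    u=und(im,p); R,t=np.array(im["R"]),np.array(im["t"]); c=-R.T@t
    d=np.c_[u,np.ones(len(u))]@R
    return c+d*((z-c[2])/d[:,2])[:,None]
def proj(im,X): return cv2.projectPoints(np.array(X,float).reshape(-1,1,3),cv2.Rodrigues(np.array(im["R"]))[0],np.array(im["t"],float),im["K"],im["D"])[0][:,0]
def tri(a,pa,b,pb):
    X=cv2.triangulatePoints(a["P"],b["P"],und(a,pa).T,und(b,pb).T); return (X[:3]/X[3]).T
def yellow(im,boxes):
    m=cv2.inRange(cv2.cvtColor(im["pixels"],cv2.COLOR_RGB2HSV),(20,110,70),(38,255,255)); out=[]
    for l,t,rr,b in boxes:
        s=np.zeros_like(m); s[t:b,l:rr]=m[t:b,l:rr]
        h=cv2.convexHull(cv2.findNonZero(s))
        e=cv2.fitEllipse(h); mo=cv2.moments(h); out.append((mo["m10"]/mo["m00"],mo["m01"]/mo["m00"],e))
    return out
B={"side":[(228,236,268,274),(248,197,284,226)],"top":[(222,176,252,206),(267,180,298,210)]}
def rect(im,c,ex,z,half=45,s=5):
    """orthophoto of a plane at height z: up = ex, left = +y of analyser"""
    ey=np.array([-ex[1],ex[0]]); n=2*half*s; v,u=np.mgrid[0:n,0:n]
    a=half-v/s; b=half-u/s
    X=np.stack([c[0]+a*ex[0]+b*ey[0],c[1]+a*ex[1]+b*ey[1],np.full(a.shape,float(z))],-1)
    m=proj(im,X.reshape(-1,3)).reshape(n,n,2).astype(np.float32)
    return cv2.remap(im["pixels"],m[...,0],m[...,1],cv2.INTER_CUBIC)
E
python3 - <<'E'
from vis import *
S,T=cam("side"),cam("top")
ys,yt=yellow(S,B["side"]),yellow(T,B["top"])
for q in ys+yt: print(q)
X=tri(S,[q[:2] for q in ys],T,[q[:2] for q in yt]); print(X)
d=X[0]-X[1]; print(np.linalg.norm(d)); d/=np.linalg.norm(d)
ex=np.array([d[1],-d[0]]); print("yaw",np.arctan2(ex[1],ex[0]))
ex/=np.linalg.norm(ex)
rows=[np.hstack([rect(c,X[i],ex,X[i][2],half=45,s=3) for i in (0,1)]) for c in (T,S)]
cv2.imwrite("pics/rect.png",np.vstack(rows)[:,:,::-1])
print([proj(T,x) for x in X],[proj(S,x) for x in X])
E
```

```text
(247.60658082975678, 254.0582975679542, ((247.49014282226562, 254.11593627929688), (22.46410369873047, 28.028772354125977), 83.2820816040039))
(264.4869325997249, 211.53507565337, ((264.50152587890625, 211.49656677246094), (19.18743133544922, 25.430755615234375), 86.16598510742188))
(236.10540838852094, 190.00993377483445, ((236.09169006347656, 189.98834228515625), (20.11114501953125, 20.897747039794922), 51.65503692626953))
(281.2813199105145, 194.27964205816554, ((281.2105407714844, 194.3356170654297), (20.150390625, 20.690616607666016), 15.041844367980957))
[[579.80021986 126.50778615 142.83725257]
 [567.91828551 -13.31054525 142.22963644]]
140.32360940886412
yaw -0.08477754315272946
[array([[236.11446877, 189.76139486]]), array([[281.2945122 , 193.95403922]])] [array([[247.91394293, 254.15841936]]), array([[264.85295968, 211.65351247]])]
```

View pics/rect.png

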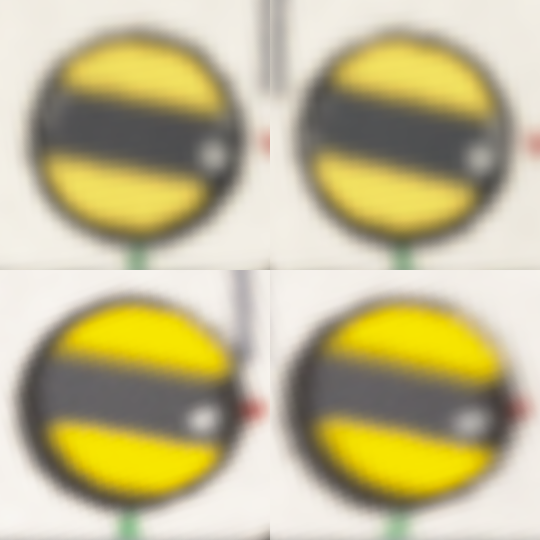

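Both slots stand about 0.17–0.19 rad clockwise and the disc centres are found. I'll hover over the left one and check alignment.

```bash
cat > mot.py <<'E'
from vis import *
from scipy.spatial.transform import Rotation as Ro
PHI=-0.085
def quat(th,flip=False):
    q=(Ro.from_euler("z",PHI-th+(np.pi if flip else 0))*Ro.from_euler("x",np.pi)).as_quat(); return [q[3],*q[:3]]
E
python3 - <<'E'
from mot import *
S,T=cam("side"),cam("top")
for z in (142.5,145.7):
    for c,n in ((S,"side"),(T,"top")): print(n,z,ray_z(c,[q[:2] for q in yellow(c,B[n])],z).round(1).tolist())
gripper_to(23); print(r.tip_extent,r.current_width())
p=[579.5,126.5,250]
for fl in (0,1):
    for th in (0,.18,1.0,1.75):
        print(fl,th,np.round(planner.ik(p,quat(th,fl)),3))
fl = 0 if abs(planner.ik(p,quat(.9,0))[6])<abs(planner.ik(p,quat(.9,1))[6]) else 1
print("flip",fl)
r.move_to([p[0],p[1],300],quat(.18,fl)); r.move_l(p)
print(r.current_tool_pos(),r.current_joint_pos().round(3) if hasattr(r.current_joint_pos(),'round') else r.current_joint_pos(),r.current_t(),r.current_contact_force())
a=imaging.get_image("side")["pixels"][150:310,180:340]; b=imaging.get_image("top")["pixels"][110:270,180:340]
cv2.imwrite("pics/hover.png",cv2.resize(np.hstack([a,b]),None,fx=2.5,fy=2.5,interpolation=cv2.INTER_CUBIC)[:,:,::-1])
E
```

```text
side 142.5 [[580.7, 126.1, 142.5], [568.9, -13.4, 142.5]]
top 142.5 [[579.1, 126.6, 142.5], [566.8, -13.3, 142.5]]
side 145.7 [[580.0, 128.3, 145.7], [568.2, -10.7, 145.7]]
top 145.7 [[578.3, 126.1, 145.7], [566.1, -13.3, 145.7]]
72.6 23.047189732305664
0 0 [-0.837  0.519  0.788  1.766 -0.422  1.034 -1.55 ]
0 0.18 [-0.867  0.535  0.841  1.768 -0.455  1.045 -1.697]
0 1.0 [-1.016  0.673  1.154  1.778 -0.674  1.151 -2.301]
0 1.75 [-0.291  0.433 -0.02   1.72   0.01   0.989  2.563]
1 0 [-0.555  0.442  0.353  1.743 -0.178  0.988  1.351]
1 0.18 [-0.59   0.447  0.403  1.746 -0.204  0.99   1.196]
1 1.0 [-0.692  0.467  0.555  1.755 -0.286  1.001  0.457]
1 1.75 [-0.776  0.493  0.686  1.761 -0.36   1.017 -0.22 ]
flip 1
[579.52963862 126.91055452 250.195153  ] [-0.6    0.448  0.418  1.746 -0.211  0.992  1.203] 3.9333 [-0.30537338  1.13220487 -0.20130331]
```

View pics/hover.png

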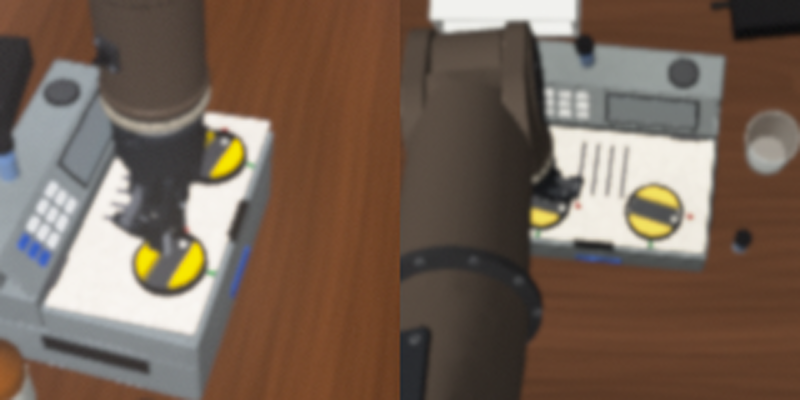

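```bash
python3 - <<'E'
from mot import *
def st(s): print(s,np.round(r.current_tool_pos(),1),np.round(r.current_contact_force(),1),np.round(r.current_ft_torque(),2),round(r.current_t(),2))
st("h")
r.move_l([578.7,126.8,226],rate=60); st("226")
for z in range(222,193,-4):
    s=r.move_l([578.7,126.8,z],rate=30,f_stop=12); st((z,s))
    if s: break
cv2.imwrite("pics/press.png",cv2.resize(np.hstack([imaging.get_image("side")["pixels"][150:310,180:340]]),None,fx=3.5,fy=3.5,interpolation=cv2.INTER_CUBIC)[:,:,::-1])
E
```

```text
h [580.1 126.7 251.2] [ 0.4 -0.2  0.3] [ 0.03  0.05 -0.02] 4.03
226 [578.6 126.7 225.7] [ 0.9 -0.7  0.3] [ 0.04 -0.01  0.  ] 4.58
(222, False) [578.7 126.8 221.9] [-0.4  0.  -0.4] [-0.02 -0.04  0.02] 4.87
(218, False) [578.6 126.8 217.8] [ 0.2 -0.1  0.5] [-0.01  0.04  0.  ] 5.15
(214, False) [578.6 126.8 213.7] [-0.4 -0.9 -0.1] [ 0.03 -0.01  0.06] 5.43
(210, False) [578.5 126.8 209.7] [-0.4  0.8  0.2] [-0.06 -0.06 -0.04] 5.72
(206, False) [578.8 126.8 206. ] [-0.6 -0.4  2. ] [-0.03 -0.04  0.01] 6.0
(202, False) [578.8 126.9 202. ] [-0.9  0.7  3.9] [ 0.03  0.14 -0.  ] 6.28
(198, True) [578.7 126.9 198.9] [-1.4 -0.3  9. ] [-0.05  0.48  0.01] 6.5
```

View pics/press.png

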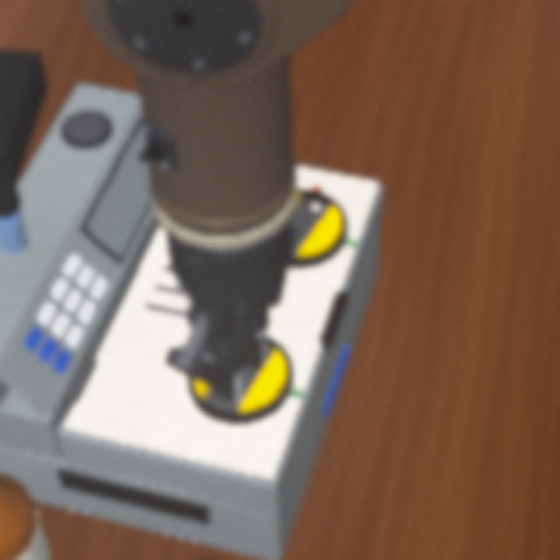

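The fingertips are on the slot floor: contact began at TCP z≈207 and the firm stop came at 198.9, as expected. Now I'll turn it, rotating joint 7 only and monitoring.

```bash
cat >> mot.py <<'E'
def st(s): print(s,np.round(r.current_tool_pos(),1),np.round(r.current_contact_force(),1),np.round(r.current_ft_torque(),2),round(r.current_t(),2))
def turn(th0,th1,n=0.2):
    """clockwise turn by joint 7 about the vertical tool axis; stops on moment"""
    q=np.array(r.current_joint_pos()); a=th0
    while a<th1-1e-6:
        d=min(n,th1-a); q[6]-=d; a+=d; r.goto_joints(q.tolist()); st(round(a,2))
        if abs(r.current_ft_torque()[2])>1.0: print("stop"); break
    return a
E
python3 - <<'E'
from mot import *
p=list(r.current_tool_pos()); p[2]=198.0
print(r.move_l(p,rate=10,f_stop=15)); st("press")
a=turn(.18,1.85)
E
```

```text
False
press [578.8 126.8 198.8] [-3.3 -1.  11.4] [-0.08  0.74 -0.07] 6.8
0.38 [579.  126.8 199.3] [-0.9  0.8  5.5] [-0.02  0.13 -0.02] 7.11
0.58 [579.  126.9 199.2] [-0.7 -0.1  5.6] [-0.02  0.19 -0.01] 7.42
0.78 [579.  127.  199.2] [-0.6 -0.1  5.9] [ 0.09  0.18 -0.03] 7.72
0.98 [579.  127.1 199.2] [-1.   0.6  5.1] [ 0.13  0.16 -0.06] 8.03
1.18 [579.  127.1 199.2] [-0.8  0.5  5.6] [0.15 0.07 0.01] 8.34
1.38 [579.1 127.1 199.2] [-0.3  0.6  4.6] [ 0.18  0.04 -0.03] 8.65
1.58 [579.1 127.  199.2] [0.4 0.6 5.5] [ 0.09  0.11 -0.01] 8.96
1.78 [579.2 126.8 199.2] [ 0.6 -0.1  4.3] [-0.02 -0.06  0.09] 9.27
1.85 [578.8 126.9 199.1] [-0.7  0.3  6.1] [-0.23  0.24  0.81] 9.52
```

The moment rose at the stop (0.81 Nm). Next I'll back off, lift, look, and move above the right fastener.

```bash
python3 - <<'E'
from mot import *
q=np.array(r.current_joint_pos()); q[6]+=.17; r.goto_joints(q.tolist()); st("back")
p=list(r.current_tool_pos())
r.move_l([p[0],p[1],240],rate=60); st("up")
r.move_l([p[0],p[1],270])
r.move_to([567,-12.9,270],quat(.19,1)); st("right")
print(np.round(r.current_joint_pos(),3), np.round(planner.ik([567,-12.9,198],quat(1.9,1)),3))
S,T=cam("side"),cam("top")
ex=np.array([np.cos(PHI),np.sin(PHI)])
rows=[np.hstack([rect(c,X,ex,137,half=45,s=3) for X in ([578,126.8],[566.5,-12.9])]) for c in (T,S)]
cv2.imwrite("pics/after1.png",np.vstack(rows)[:,:,::-1])
E
```

```text
back [578.9 126.8 199.2] [-0.  -0.3  4.6] [ 0.    0.09 -0.02] 9.81
up [578.7 126.9 239.8] [ 0.2 -0.1 -0.5] [0.05 0.   0.04] 10.64
right [566.9 -12.5 269.6] [-0.5  0.4 -0.3] [ 0.01 -0.03 -0.01] 12.39
[-0.151  0.371  0.106  1.768 -0.046  1.005  1.268] [-0.408  0.478  0.47   1.869 -0.279  0.859 -0.213]
```

View pics/after1.png

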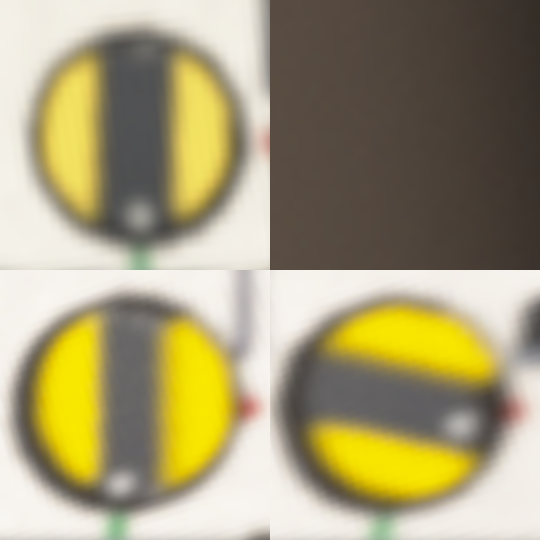

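The left slot now points front to back, so it's locked. The right slot is still at about 0.19. I'll do the same there.

```bash
python3 - <<'E'
from mot import *
x,y=567.2,-12.8
r.move_l([x,y,222],rate=80); st(222)
for z in (214,208,203,200,197.6):
    s=r.move_l([x,y,z],rate=25,f_stop=14); st((z,s))
    if s: break
if r.current_tool_pos()[2]<202:
    a=turn(.19,1.9)
    q=np.array(r.current_joint_pos()); q[6]+=.17; r.goto_joints(q.tolist()); st("back")
    p=list(r.current_tool_pos())
    r.move_l([p[0],p[1],240],rate=60); r.move_l([p[0],p[1],290]); st("up")
    r.move_to([450,-12,320],quat(1.7,1)); st("away")
    S,T=cam("side"),cam("top")
    ex=np.array([np.cos(PHI),np.sin(PHI)])
    rows=[np.hstack([rect(c,X,ex,137,half=45,s=3) for X in ([578,126.8],[566.5,-12.9])]) for c in (T,S)]
    cv2.imwrite("pics/after2.png",np.vstack(rows)[:,:,::-1])
    ys,yt=yellow(S,B["side"]),yellow(T,B["top"])
    print(tri(S,[q[:2] for q in ys],T,[q[:2] for q in yt]))
E
```

```text
222 [567.4 -12.8 222.2] [ 0.4  0.2 -0.2] [-0.01 -0.04 -0.02] 13.24
(214, False) [567.1 -12.8 213.9] [-0.8 -0.3 -0.3] [-0.03 -0.05  0.05] 13.71
(208, False) [567.1 -12.8 207.8] [ 0.3 -0.4 -0.1] [ 0.07 -0.01  0.01] 14.1
(203, False) [567.1 -12.8 202.8] [-0.3  0.   0.2] [-0.03  0.04 -0.05] 14.45
(200, False) [567.2 -12.8 199.9] [-1.   0.9 -1. ] [ 0.01 -0.02  0.01] 14.72
(197.6, False) [567.3 -12.8 198.8] [-4.9 -0.4 14.2] [-0.03  1.03  0.03] 14.97
0.39 [567.5 -12.8 199.2] [-0.6 -0.1  5.3] [-0.02  0.17 -0.  ] 15.28
0.59 [567.5 -12.8 199. ] [-0.5  0.8  5.5] [-0.07  0.17 -0.06] 15.58
0.79 [567.5 -12.8 199. ] [-0.5 -0.1  5. ] [-0.05  0.23 -0.08] 15.89
0.99 [567.5 -12.8 199. ] [-1.1 -0.4  5.4] [ 0.01  0.17 -0.01] 16.2
1.19 [567.5 -12.8 199. ] [-0.5 -0.   5.3] [ 0.03  0.19 -0.01] 16.51
1.39 [567.6 -12.7 199. ] [-1.6 -0.2  4.7] [0.04 0.16 0.  ] 16.82
1.59 [567.6 -12.7 199.1] [ 0.  -0.1  4.4] [ 0.04  0.11 -0.04] 17.12
1.79 [567.8 -12.7 199.1] [-0.1  0.7  5.7] [0.02 0.05 0.19] 17.43
1.9 [566.6 -12.7 199.1] [-5.8  0.6 10.7] [-0.32  1.06  0.97] 17.68
back [566.8 -12.8 199.3] [ 0.1 -0.2  5. ] [-0.04  0.07  0.07] 17.98
up [566.6 -12.7 289.5] [-0.8 -0.2 -0.1] [-0.01 -0.01  0.  ] 19.29
away [449.3 -12.  319.6] [0.8 0.2 0.3] [0.02 0.01 0.  ] 19.84Traceback (most recent call last):
  File "<stdin>", line 17, in <module>
  File "vis.py", line 20, in yellow
    h=cv2.convexHull(cv2.findNonZero(s))
cv2.error: OpenCV(4.12.0) /io/opencv/modules/imgproc/src/convhull.cpp:143: error: (-215:Assertion failed) total >= 0 && (depth == CV_32F || depth == CV_32S) in function 'convexHull'
```

View pics/after2.png

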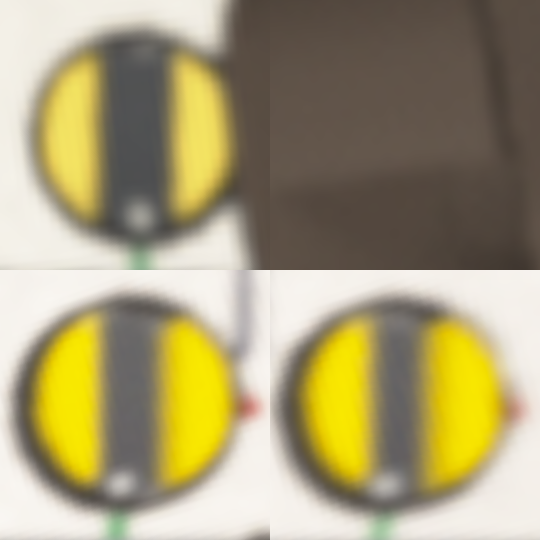

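Both slots point front to back and are locked. At the right fastener the cover was still flush before I pressed it: there was no contact until z≈199. The hand is clear, so I'm handing in.

```bash
python3 -c "
from cell import r
print(r.finish_job())"
```

```text
the job is handed in; nothing more can be done
None
```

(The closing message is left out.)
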